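# Clamp the pipe cap and hold the sprung punch on its mark

### The job

Swing the chuck's lever clockwise (seen from above) up to its stop, so that the three jaws grip the marked black pipe cap. Then take the sprung steel centre punch (the tall straight one with the flat button head) out of the wooden tool block and hold it upright with its point on the pen cross on the cap, pressing gently so that the sprung tip is about halfway in, neither free nor bottomed. Finish while holding it there: do not let go, and leave the other things alone.

Things in the scene. Friction and masses are not known exactly. Their poses are not given: they have to be found in the camera images.
- chuck: three-jaw chuck fixed to the bench. Origin: on its vertical axis at bench height; z up. Base plate 150 x 130 x 10 mm; sleeve 100 mm across, 12 to 30 mm up; the flat face that the cap stands on is 36 mm up; jaws reach 55 mm up and, when open, 56 mm out from the axis
- sleeve (a joint): angle of the chuck's sleeve (rad): grows as its lever swings clockwise seen from above, from 0 (open) to a hard stop at 1.25. Starts between 0 and 0.2; the jaws meet the cap at about 1.0, then their sprung nylon pads give, about 10 N each at the stop. The sleeve stays where it is left; pushing the post takes about 4 N, near the stop 6 N
- lever_post (a point): centre of the top end of the upright steel post on the sleeve's lever, to be pinched or pushed: 14 mm in diameter, free from 26 mm to 92 mm above the bench, 105 mm from the chuck's axis, and it moves round that axis as the sleeve turns (it is round, so it may turn between the fingers)
- jaw0: one of the three coupled chuck jaws with its smooth sprung nylon pad (14 mm wide, 18 mm tall). Origin: offset from the chuck's axis at bench height only by the jaw's travel (it moves inwards 7 mm per rad of the sleeve); the jaw stands 32 to 56 mm along its own +x when open
- jaw1: one of the three coupled chuck jaws with its smooth sprung nylon pad (14 mm wide, 18 mm tall). Origin: offset from the chuck's axis at bench height only by the jaw's travel (it moves inwards 7 mm per rad of the sleeve); the jaw stands 32 to 56 mm along its own +x when open
- jaw2: one of the three coupled chuck jaws with its smooth sprung nylon pad (14 mm wide, 18 mm tall). Origin: offset from the chuck's axis at bench height only by the jaw's travel (it moves inwards 7 mm per rad of the sleeve); the jaw stands 32 to 56 mm along its own +x when open
- cap: the black plastic pipe cap to be marked, standing closed end up on the chuck's face between the jaws: 50 mm in diameter, 36 mm tall, loose until clamped, its flat top 72 mm above the bench. Origin: centre of its underside; z up
- cap_mark (a point): the middle of the white pen cross (12 mm strokes) on the cap's flat top, 11 mm off the cap's centre along the cap's +x, at the height of the top face
- holder: fixed wooden tool block, 55 x 190 x 62 mm, with three upright through holes (13 mm) 60 mm apart along its y, each holding a tool whose collar rests on the block's top. Origin: centre of its underside
- punch: the sprung centre punch in any of the block's holes: straight, all steel, ribbed round body, flat button head, the tallest there, 130 g. Origin: on its axis at its collar's underside, resting on the block; z towards the head. Collar 26 mm wide, 5 thick; body 16 mm wide, 5 to 85 mm above the origin (grip here); head 24 mm wide, to 93; shank 10 mm wide, to 35 below; slim tip to 55 below
- punch_spring (a joint): how far the punch's sprung tip is pushed into the shank (m): 0 = free, 0.015 = fully in (then rigid). The spring gives 1 N at 0 and 0.3 N more for each mm
- punch_point (a point): the round point (5 mm wide) at the end of the punch's sprung tip, 55 mm below the punch's origin when the tip is free
- awl: a scratch awl standing in the tool block: bulbous wooden handle 64 mm tall, 34 mm at its thickest; a bystander, to be left alone
- tap_handle: a T-handled tap holder standing in the tool block: 62 mm tall above the block, crossbar 64 mm wide; a bystander, to be left alone
- faucet_handle: a chrome lever faucet handle lying on the bench, about 110 mm long, 42 mm tall; a bystander, to be left alone
- sprinkler: a green plastic sprinkler head standing on the bench, 60 mm wide, 66 mm tall; a bystander, to be left alone
- spring_clamp: a steel spring clamp lying on the bench, about 140 mm long, 22 mm tall; a bystander, to be left alone
- small_cap: a smaller unmarked black pipe cap standing on the bench, 34 mm across, 26 mm tall; a bystander, to be left alone
- purple_bins: three nested purple bins, 130 x 190 mm, 119 mm tall together; a bystander, to be left alone

How it is judged:
By the outcome, as a careful person would: the job done as asked, in the order asked, and still so for the second after the job is handed in, while the arm keeps its last pose, push and grip.
It also fails if it takes over 64 s, if anything falls off the work surface, if the arm or the gripper's body presses on something with over 40 N, if the wrist force passes 120 N, or if a joint passes its speed limit or range.

### The arm

A 7-joint arm with a two-finger parallel gripper is mounted at the origin on the work surface. World frame = base frame: x ahead of the robot, y to its left, z up, the work surface at z = 0. Lengths are in m, angles in rad, forces in N, time in s.
With the tool pointing down it reaches from about 0.4 to 0.85 m from the base axis. Payload 10.4 kg.
Tool frame: the origin (TCP) lies on the mounting face of the last link; the fingertips stand 182 mm ahead of it and the grasp point (between the pads) lies 164 mm ahead of it; z points along the fingers, y is the line along which they close (so a half turn about z gives the same grasp; the last joint's range is limited). The gripper opens to 87 mm and grips with 3 to 60 N. Pads are 19 mm wide; open, the fingers measure 117 mm over their backs; the gripper's body (75 mm by 190 mm) begins 51 mm behind the grasp point.
Start: joints at [-1.373, 0.332, -0.065, 1.46, 0.022, 1.35, -0.088], TCP at [0.137, 0.61, 0.405] pointing down, gripper open.
Joint ranges: [-2.6, 2.6], [-0.5, 2.12], [-1.47, 1.34], [0.16, 2.42], [-1.27, 4.41], [0.06, 2.06], [-2.6, 2.6]. Speed limits (rad/s): [2.22, 2.22, 2.79, 2.79, 3.14, 3.14, 3.14].

### API

Orientations are given as a unit quaternion [w, x, y, z].
In Python, from cell import bot, cams gives the robot as it stands.
- The arm moves only by the tool jog_arm, never from a script. Its argument "moves" is a list that holds one entry, the list of rows, each a list of 5 numbers: the finger opening in m, from 0 to 0.087, then the shift along the tool's x, y, z in m, then the turn about the tool's z in degrees. In form: [[[claw, tx, ty, tz, turn], ...]]. A call has exactly 10 rows; each row is the pose to reach, as a shift and turn from the pose commanded when the call began, along the tool's axes at that moment; what a row does not reach only later rows make up. A row lasts 1/8 s, in which the tool goes at most 62.5 mm and 10.7 degrees, less where a joint would pass 70% of its speed; a pose out of reach is approached as far as the arm can. A call with a gripper value outside its range is refused whole. The fingers move at their own pace and stop on an object; "newtons" is the grip in N (left out, the last holds). Time passes only in rows, so rows that repeat a pose let the fingers close, or fill a call up. It gives the time, the measured TCP pose, the force, the opening and the grip force at its end, in the units of the state.
- bot.read_state(): the state, without advancing time (a new reading comes with each control period).
- cams.read_camera(name): name is "scene" or "side" or "wrist"; returns (picture, depth): 420x560x3 uint8, red, green, blue; 420x560 float32, m along the optical axis (not along the pixel's ray), 0 where there is no reading.
- cams.camera_info(name): a dict with "K" (3x3 intrinsics, pixels), "position" and "attitude" of the camera in the world. Camera axes: x right, y up, looking along -z (the intrinsics and any distortion apply to the point x, -y, -z); pixel columns grow to the right and rows downward; lengths in m; the calibration is good to about 2 mm. A picture is of the moment at which its call begins: read the wrist's pose just before it. camera_info takes no time and is no camera call; for the wrist camera it gives the pose at the moment of the call.
- bot.hand_in(): hands the job in; it is judged then, once.
The state is a dict: "time": time; "joints": joint angles; "joint_vel": joint speeds; "joint_efforts": joint torques, N m; "ee_pos": TCP position; "orientation": TCP orientation; "ft_force": force on the tool from outside, world axes, zero at the start; "wrist_torque": the same for the moment, N m; "width": opening from 0.0 (shut) to 1.0 (fully open); "gripper_force": force on a finger pad.
Only numpy, scipy, OpenCV 4.12 (cv2) and the standard library are available. Lean on these libraries where they do the work, as an engineer would, in place of code of your own. Each camera call takes 0.05 s, during which the arm holds its last target. There are 200 camera calls.

## Working session

There is one attempt and no reset: what is moved stays moved. The work goes in short steps, Python scripts to look and compute and a tool call to move; the robot and the scene stay as the last step left them, time stands still between calls to the robot, and variables do not carry over. Pictures are saved under pics/ and viewed, at most 10 in all, crops included, and the job is handed in when it is done.

Besides the shell and the picture viewer there is one more tool, called after "Emit:" by a JSON object that holds its "op" and its "data", one argument or row to a line. jog_arm: Moves the arm, as the interface text tells. Its arguments: {"type":"object","properties":{"moves":{"type":"array","items":{"type":"array","items":{"type":"array","items":{"type":"number"}}}},"newtons":{"type":"number"}},"required":["moves"]}

```bash
mkdir -p pics; ls; cat > h.py <<'E'
import numpy as np, cv2
from cell import bot, cams
from scipy.spatial.transform import Rotation as R
def rot(q): return R.from_quat([q[1],q[2],q[3],q[0]]).as_matrix()
def shot(n,f):
    i=cams.camera_info(n); p,d=cams.read_camera(n)
    cv2.imwrite(f'pics/{f}.png',p[:,:,::-1]); np.savez(f'pics/{f}.npz',p=p,d=d,K=i['K'],t=i['position'],R=rot(i['attitude']))
def load(f): return np.load(f'pics/{f}.npz')
def ray(s,u,v):
    K=s['K']; return s['R']@np.array([(u-K[0,2])/K[0,0],-(v-K[1,2])/K[1,1],-1])
def atz(s,u,v,z):
    r=ray(s,u,v); return s['t']+r*(z-s['t'][2])/r[2]
def atd(s,u,v): return s['t']+ray(s,u,v)*s['d'][v,u]
def proj(s,P):
    c=s['R'].T@(np.array(P)-s['t']); K=s['K']; return K[0,0]*c[0]/-c[2]+K[0,2], K[1,2]+K[1,1]*c[1]/c[2]
E
python3 - <<'E'
from h import *
s=bot.read_state(); print(s)
for n in ['scene','side','wrist']:
    print(n,cams.camera_info(n)); shot(n,n+'0')
a=cv2.imread('pics/scene0.png')
E
```

```text
pics
{'time': 0.0, 'joints': array([-1.37261236,  0.33284272, -0.0646837 ,  1.46094906,  0.02156755,
        1.34989449, -0.08847305]), 'joint_vel': array([-0.00102468,  0.00286696, -0.00016744,  0.00019363,  0.00071427,
        0.00084278,  0.00062973]), 'joint_efforts': array([-3.87068212e-04, -6.23227072e+01,  2.42221897e-02, -3.89910865e+01,
       -6.16097753e-02,  3.90946702e-02,  1.22771444e-04]), 'ee_pos': array([0.1368398 , 0.60969786, 0.40396821]), 'orientation': array([-5.74187364e-05,  1.10155176e-01,  9.93914155e-01, -6.97547154e-04]), 'ft_force': array([ 0.52902802,  0.61270256, -0.37642437]), 'wrist_torque': array([-0.02115676, -0.03316335,  0.00272061]), 'gripper_force': 0.0, 'width': 0.9968821587133051}
scene {'K': array([[480.06519343,   0.        , 272.79110205],
       [  0.        , 480.06519343, 201.81229755],
       [  0.        ,   0.        ,   1.        ]]), 'position': array([ 1.07804942, -0.61049517,  1.18142058]), 'attitude': array([0.90608199, 0.29340392, 0.08826536, 0.29178554])}
side {'K': array([[416.16159618,   0.        , 280.34849308],
       [  0.        , 416.16159618, 206.72807023],
       [  0.        ,   0.        ,   1.        ]]), 'position': array([ 0.41724726, -0.62318043,  0.80586559]), 'attitude': array([ 0.91584303,  0.37178999, -0.05072402, -0.1429364 ])}
wrist {'K': array([[332.399135  ,   0.        , 279.98674739],
       [  0.        , 332.399135  , 207.6473516 ],
       [  0.        ,   0.        ,   1.        ]]), 'position': array([0.05953435, 0.62747626, 0.38333206]), 'attitude': array([ 0.77233203, -0.11302977, -0.08984602,  0.6185913 ])}
```

View pics/scene0.png

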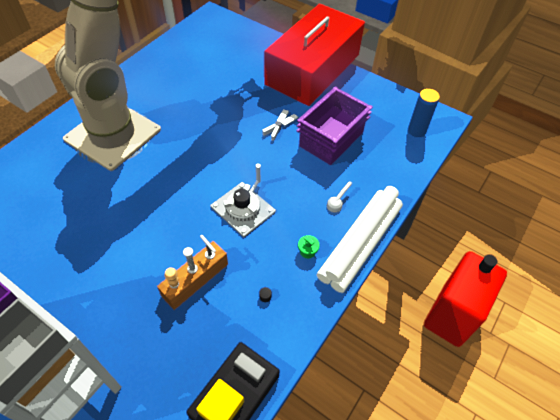

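View pics/side0.png

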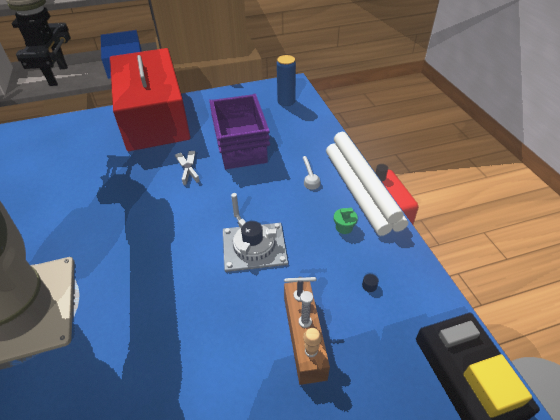

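The scene shows the chuck at (242,208) with its post at (258,168). The block at (193,275) holds the awl, then the punch in the middle with its head at (188,254), then the T-handle. I'll enlarge these next.

```bash
python3 - <<'E'
import cv2,numpy as np
a=cv2.imread('pics/scene0.png')[155:305,150:290]; b=cv2.imread('pics/side0.png')[185:385,215:335]
a=cv2.resize(a,None,fx=3.4,fy=3.4,interpolation=2)[:510];b=cv2.resize(b,None,fx=2.55,fy=2.55,interpolation=2)
print(a.shape,b.shape)
cv2.imwrite('pics/c1.png',np.hstack([a[:510],b[:510]]))
from h import *
s=load('scene0');t=load('side0')
print('base',[atz(s,u,v,.01).round(3) for u,v in [(211,208),(242,234),(275,209),(243,183)]])
print('baseS',[atz(t,u,v,.01).round(3) for u,v in [(223,227),(226,270),(288,265),(280,223)]])
E
```

```text
(510, 476, 3) (510, 306, 3)
base [array([ 0.465, -0.044,  0.01 ]), array([ 0.595, -0.062,  0.01 ]), array([0.621, 0.064, 0.01 ]), array([0.484, 0.086, 0.01 ])]
baseS [array([0.478, 0.092, 0.01 ]), array([ 0.456, -0.041,  0.01 ]), array([ 0.598, -0.072,  0.01 ]), array([0.62, 0.06, 0.01])]
```

View pics/c1.png

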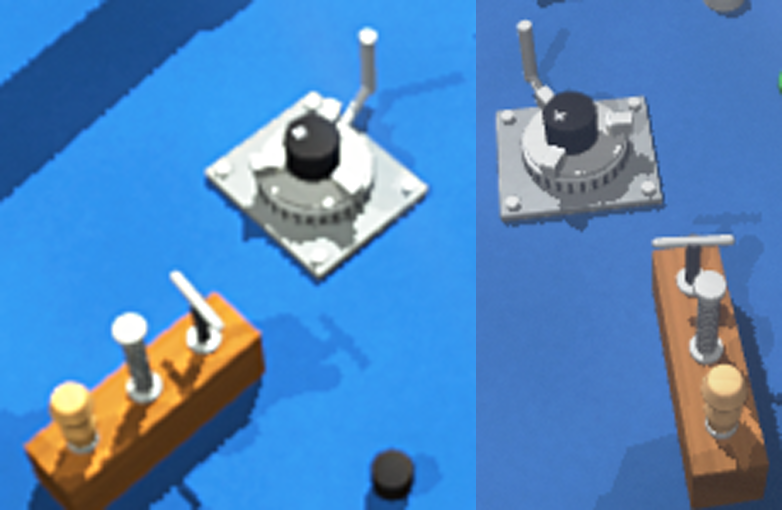

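```bash
python3 - <<'E'
from h import *
s=load('scene0');t=load('side0')
for n,z,a,b in [('post',.092,(258.2,164.5),(234.2,195)),('captop',.072,(242.1,193.2),(252.3,227)),('mark',.072,(238.5,193.8),(247.9,230.5)),('head',.155,(188.2,251.5),(307.2,297.2)),('collar',.066,(192.4,269.5),(305.2,321.5)),('awltop',.126,(170.6,270.6),(311.7,332))]:
    print(n,atz(s,*a,z).round(4),atz(t,*b,z).round(4))
q=bot.read_state()['orientation'];print(rot(q).round(4))
E
```

```text
post [0.52   0.1188 0.092 ] [0.5193 0.1128 0.092 ]
captop [0.5364 0.0183 0.072 ] [0.5383 0.015  0.072 ]
mark [0.5294 0.0106 0.072 ] [0.5258 0.0077 0.072 ]
head [ 0.579  -0.2469  0.155 ] [ 0.5758 -0.2502  0.155 ]
collar [ 0.58   -0.2493  0.066 ] [ 0.5751 -0.2493  0.066 ]
awltop [ 0.5656 -0.3022  0.126 ] [ 0.5663 -0.3022  0.126 ]
[[-9.757e-01  2.190e-01 -2.000e-04]
 [ 2.190e-01  9.757e-01 -1.000e-03]
 [-0.000e+00 -1.000e-03 -1.000e+00]]
```

```bash
python3 - <<'E'
from h import *
s=load('scene0');t=load('side0')
for n,u,v in [('boxL',130,70),('boxhandle',142,70),('boxnear',170,130),('binrim',215,105),('binnear',222,150)]: print(n,atd(t,u,v).round(3))
print('sprinkler',atd(s,309,245).round(3),'fauc',atd(s,335,204).round(3))
E
```

```text
boxL [0.32  0.73  0.149]
boxhandle [0.361 0.641 0.186]
boxnear [0.401 0.502 0.049]
binrim [0.551 0.506 0.105]
binnear [0.53  0.321 0.073]
sprinkler [ 0.782 -0.004  0.054] fauc [0.76  0.175 0.025]
```

Emit:
{"op": "jog_arm", "data": {
  "moves": [
    [[0.087, -0.048, -0.04, 0.0, 10], [0.087, -0.096, -0.08, 0.0, 20], [0.087, -0.145, -0.119, 0.0, 30], [0.087, -0.193, -0.159, 0.0, 40], [0.087, -0.241, -0.199, 0.0, 50], [0.087, -0.289, -0.239, 0.0, 60], [0.087, -0.337, -0.279, 0.0, 70], [0.087, -0.386, -0.318, 0.0, 80], [0.087, -0.434, -0.358, 0.0, 90], [0.087, -0.482, -0.398, 0.0, 99]]
  ]
}}

```text
time: 1.4
ee_pos: [0.5207, 0.1143, 0.4048]
orientation: [-0.0, 0.829, 0.56, 0.0]
ft_force: [0.7, 1.6, 0.6]
width: 0.999
gripper_force: 0.0
```

```bash
python3 - <<'E'
from h import *
shot('wrist','w1'); s=load('w1'); st=bot.read_state(); print(st['joints'],rot(st['orientation']).round(3), s['t'])
for P in [(.5195,.1155,.092),(.5275,.009,.072),(.537,.0165,.072),(.578,-.249,.155)]: print(proj(s,P))
cv2.imwrite('pics/w1b.png',cv2.resize(cv2.imread('pics/w1.png'),None,fx=1.4,fy=1.4))
E
```

```text
[-0.76832115  0.13067171  0.52948874  1.72653364 -0.0645856   1.30060405
 -0.62496618] [[ 0.389  0.921  0.003]
 [ 0.921 -0.389 -0.003]
 [-0.002  0.004 -1.   ]] [0.54956439 0.18782668 0.38417327]
(np.float64(279.1114785498975), np.float64(198.4780611635695))
(np.float64(324.17817100633334), np.float64(281.7587318202229))
(np.float64(330.34136221882267), np.float64(272.72776973528175))
(np.float64(469.5824732068074), np.float64(520.6314226909154))
```

View pics/w1b.png

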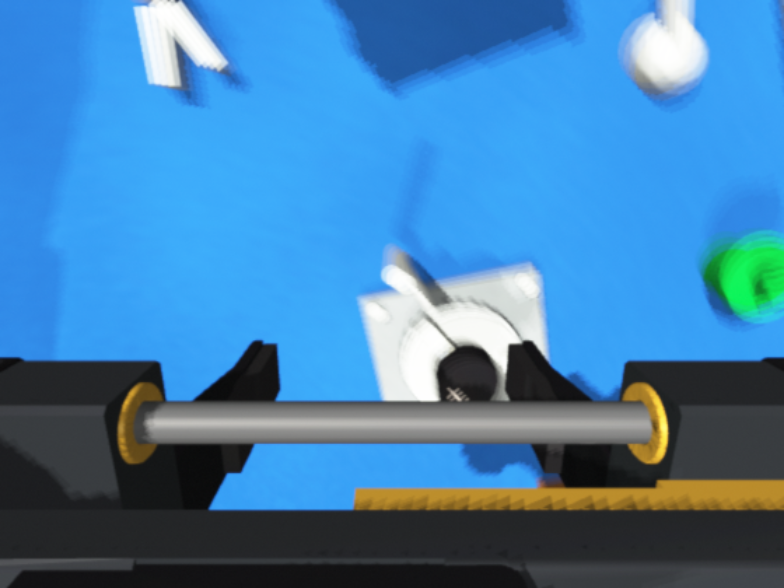

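The picture is blurred, but the post tip at about (393,275) and the mark at (457,395) match the predictions to about 2 mm. Descending.

Emit:
{"op": "jog_arm", "data": {
  "moves": [
    [[0.06, 0, 0, 0.045, 0], [0.06, 0, 0, 0.09, 0], [0.06, 0, 0, 0.13, 0], [0.06, 0, 0, 0.16, 0], [0.06, 0, 0, 0.168, 0], [0.04, 0, 0, 0.168, 0], [0.012, 0, 0, 0.168, 0], [0.012, 0, 0, 0.168, 0], [0.012, 0, 0, 0.168, 0], [0.012, 0, 0, 0.168, 0]]
  ],
  "newtons": 15
}}

```text
time: 2.7
ee_pos: [0.52, 0.1161, 0.237]
orientation: [-0.0, 0.827, 0.562, 0.0]
ft_force: [-0.2, -0.7, -0.8]
width: 0.208
gripper_force: 0.0
```

```bash
cat > arc.py <<'E'
import sys
from h import *
st=bot.read_state();M=rot(st['orientation']);p=st['ee_pos'];c=np.array([.539,.011]);print(p,st['width']*.087,st['ft_force'])
v=p[:2]-c;r=np.hypot(*v);a=np.arctan2(v[1],v[0]);print('r',r,'ang',np.degrees(a))
for k in map(float,sys.argv[1:]):
    b=a-np.radians(k);d=np.r_[c+.105*np.array([np.cos(b),np.sin(b)])-p[:2],0];print(k,(M.T@d).round(4)[:2])
E
python3 arc.py 4 10 16 22 28 34 40 46 51 55
```

```text
[0.51995612 0.11608722 0.2369644 ] 0.018132859959035873 [-0.17242613 -0.72884363 -0.7862841 ]
r 0.10679884206152367 ang 100.27165306097574
4.0 [0.0021 0.0073]
10.0 [0.0068 0.0173]
16.0 [0.0103 0.0277]
22.0 [0.0128 0.0384]
28.0 [0.0141 0.0493]
34.0 [0.0143 0.0603]
40.0 [0.0133 0.0712]
46.0 [0.0112 0.082 ]
51.0 [0.0086 0.0908]
55.0 [0.006  0.0976]
```

Emit:
{"op": "jog_arm", "data": {
  "moves": [
    [[0.01, 0.002, 0.002, 0, 0], [0.01, 0.003, 0.007, 0, 2], [0.01, 0.0075, 0.0173, 0, 4], [0.01, 0.0108, 0.0277, 0, 6], [0.01, 0.0132, 0.0384, 0, 8], [0.01, 0.0144, 0.0493, 0, 10], [0.01, 0.0145, 0.0603, 0, 12], [0.01, 0.0134, 0.0712, 0, 14], [0.01, 0.0112, 0.082, 0, 16], [0.01, 0.0086, 0.0908, 0, 18]]
  ]
}}

```text
time: 3.95
ee_pos: [0.6079, 0.0928, 0.2367]
orientation: [-0.001, 0.905, 0.425, 0.001]
ft_force: [-0.4, 8.5, 0.3]
width: 0.156
gripper_force: 15.1
```

```bash
python3 arc.py 4 8 10 12 14 16 18 20 22 24
```

```text
[0.60794154 0.09282765 0.23666876] 0.013585469640653424 [-0.35635326  8.53314621  0.31398113]
r 0.10699860461372761 ang 49.885148266591294
4.0 [-0.0023  0.0073]
8.0 [-0.0031  0.0146]
10.0 [-0.0037  0.0182]
12.0 [-0.0045  0.0218]
14.0 [-0.0053  0.0254]
16.0 [-0.0063  0.0289]
18.0 [-0.0074  0.0324]
20.0 [-0.0086  0.0358]
22.0 [-0.01    0.0393]
24.0 [-0.0114  0.0426]
```

Emit:
{"op": "jog_arm", "data": {
  "moves": [
    [[0.01, 0.0, 0.004, 0, 2], [0.01, 0.0, 0.0075, 0, 3], [0.01, -0.0005, 0.011, 0, 4], [0.01, -0.001, 0.0145, 0, 5], [0.01, -0.0018, 0.018, 0, 6], [0.01, -0.0018, 0.018, 0, 6], [0.01, -0.0018, 0.018, 0, 6], [0.01, -0.0018, 0.018, 0, 6], [0.01, -0.0018, 0.018, 0, 6], [0.01, -0.0018, 0.018, 0, 6]]
  ]
}}

```text
time: 5.2
ee_pos: [0.6207, 0.0801, 0.2367]
orientation: [-0.001, 0.926, 0.378, 0.001]
ft_force: [1.8, 7.5, -0.1]
width: 0.152
gripper_force: 15.1
```

```bash
python3 arc.py 2 4 6 8 10 12 14 16
```

```text
[0.62066304 0.08014938 0.23668618] 0.013255346423161953 [ 1.78973164  7.47913146 -0.1428505 ]
r 0.10700695705720668 ang 40.25674673667532
2.0 [-0.0023  0.0035]
4.0 [-0.0028  0.0071]
6.0 [-0.0034  0.0108]
8.0 [-0.0041  0.0144]
10.0 [-0.0049  0.0179]
12.0 [-0.0059  0.0215]
14.0 [-0.007  0.025]
16.0 [-0.0082  0.0284]
```

Emit:
{"op": "jog_arm", "data": {
  "moves": [
    [[0.01, 0.0, 0.002, 0, 1], [0.01, 0.0, 0.004, 0, 2], [0.01, -0.0005, 0.006, 0, 3], [0.01, -0.0008, 0.008, 0, 4], [0.01, -0.001, 0.01, 0, 5], [0.01, -0.001, 0.01, 0, 5], [0.01, -0.001, 0.01, 0, 5], [0.01, -0.001, 0.01, 0, 5], [0.01, -0.001, 0.01, 0, 5], [0.01, -0.001, 0.01, 0, 5]]
  ]
}}

```text
time: 6.45
ee_pos: [0.6243, 0.0765, 0.2363]
orientation: [-0.006, 0.941, 0.339, -0.002]
ft_force: [-21.1, 19.8, 16.0]
width: 0.157
gripper_force: 15.0
```

```bash
python3 arc.py 2 4 6 8 10 12
```

```text
[0.62433462 0.07647211 0.23630225] 0.013626862488716326 [-21.13350767  19.81442236  16.01997381]
r 0.10755739561914317 ang 37.49685175881583
2.0 [-0.0028  0.0036]
4.0 [-0.0031  0.0072]
6.0 [-0.0035  0.0108]
8.0 [-0.0041  0.0145]
10.0 [-0.0048  0.0181]
12.0 [-0.0057  0.0216]
```

Hard stop reached: the tangential force is about 29 N after 1.10 rad of swing. I'll relax the push, open and rise.

Emit:
{"op": "jog_arm", "data": {
  "moves": [
    [[0.01, 0.0, -0.002, 0, 0], [0.01, 0, -0.004, 0, 0], [0.03, 0, -0.004, 0, 0], [0.05, 0, -0.004, 0, 0], [0.05, 0, -0.004, 0, 0], [0.05, 0, -0.004, -0.03, 0], [0.05, 0, -0.004, -0.07, 0], [0.05, 0, -0.004, -0.12, 0], [0.05, 0, -0.004, -0.165, 0], [0.05, 0, -0.004, -0.17, 0]]
  ]
}}

```text
time: 7.7
ee_pos: [0.6246, 0.072, 0.4103]
orientation: [0.0, 0.942, 0.336, 0.003]
ft_force: [-0.2, -0.6, -0.6]
width: 0.574
gripper_force: 0.0
```

```bash
python3 - <<'E'
from h import *
shot('side','s2');shot('scene','c2')
st=bot.read_state();M=rot(st['orientation']);p=st['ee_pos'];print(p,M.round(3),st['joints'].round(2))
print(M.T@(np.array([.577,-.249,.405])-p))
a=cv2.imread('pics/scene0.png')[150:290,150:290];a=cv2.imread('pics/c2.png')[150:290,150:290]; b=cv2.imread('pics/s2.png')[180:320,210:350]
cv2.imwrite('pics/c2b.png',np.hstack([cv2.resize(x,None,fx=2.85,fy=2.85,interpolation=2) for x in (a,b)]))
E
```

```text
[0.6240804  0.07253424 0.40709916] [[ 0.774  0.634  0.001]
 [ 0.634 -0.774  0.   ]
 [ 0.001  0.001 -1.   ]] [-0.68  0.38  0.65  1.48 -0.23  1.36 -0.9 ]
[-0.24013406  0.21894513  0.00197565]
```

View pics/c2b.png

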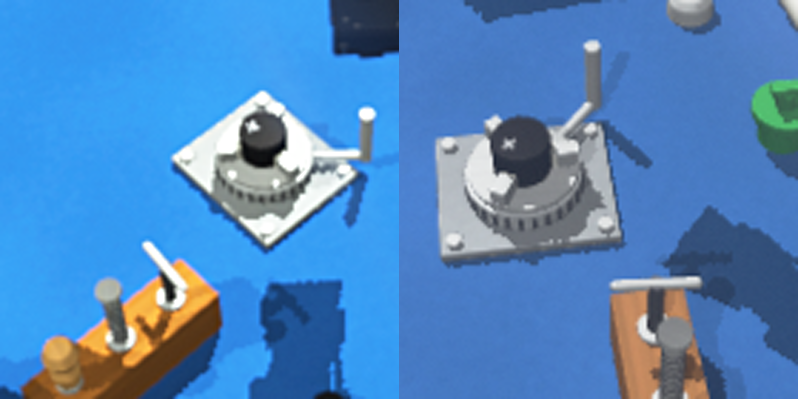

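The jaws touch the cap, the lever has swung round, and the mark is at side (248.6,230.9). Now I'll move over the punch.

Emit:
{"op": "jog_arm", "data": {
  "moves": [
    [[0.06, -0.03, 0.027, 0.0, -5], [0.06, -0.06, 0.055, 0.0, -10], [0.06, -0.09, 0.082, 0.0, -15], [0.06, -0.12, 0.11, 0.0, -20], [0.06, -0.15, 0.137, 0.0, -25], [0.06, -0.18, 0.164, 0.0, -30], [0.06, -0.21, 0.191, 0.0, -35], [0.06, -0.24, 0.219, 0.0, -39], [0.06, -0.24, 0.219, 0.0, -39], [0.06, -0.24, 0.219, 0.0, -39]]
  ]
}}

```text
time: 9.05
ee_pos: [0.5773, -0.2481, 0.4053]
orientation: [-0.001, 0.775, 0.631, -0.0]
ft_force: [0.3, -0.5, -1.0]
width: 0.687
gripper_force: 0.0
```

```bash
python3 - <<'E'
from h import *
a=load('c2');b=load('s2')
print('post',atz(a,278.8,190,.092),atz(b,277.7,196,.092)); print('mark',atz(a,238.4,194.6,.072),atz(b,248.6,230.9,.072))
shot('wrist','w2');s=load('w2')
st=bot.read_state();print(st['ee_pos'],rot(st['orientation']).round(3),st['joints'].round(2))
print(proj(s,(.5775,-.2488,.155)),proj(s,(.5775,-.2488,.067)))
cv2.imwrite('pics/w2b.png',cv2.resize(cv2.imread('pics/w2.png'),None,fx=1.4,fy=1.4))
E
```

```text
post [0.62368606 0.07726971 0.092     ] [0.61997652 0.07603089 0.092     ]
mark [0.53090266 0.00812052 0.072     ] [0.5270691  0.00602058 0.072     ]
[ 0.57753778 -0.2474693   0.405565  ] [[ 0.201  0.98  -0.001]
 [ 0.98  -0.201  0.001]
 [ 0.001 -0.002 -1.   ]] [-0.16  0.38  0.66  1.48 -0.24  1.36  0.31]
(np.float64(282.17220257124103), np.float64(222.5622496621634)) (np.float64(281.82759262809503), np.float64(193.20341579587196))
```

View pics/w2b.png

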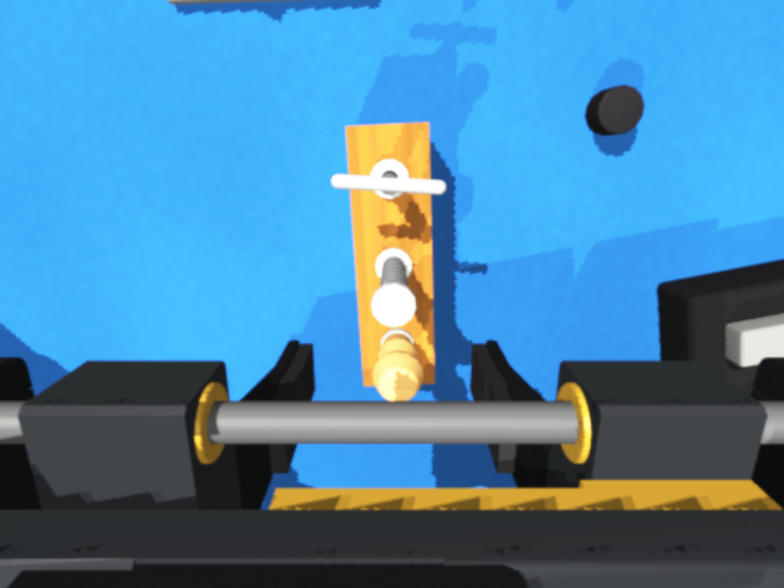

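The head is at (393,305) and the collar at (393,266), centred between the fingers and about 2 mm off along tool x. Descending to grasp.

Emit:
{"op": "jog_arm", "data": {
  "moves": [
    [[0.06, 0.002, 0, 0.04, 0], [0.06, 0.002, 0, 0.08, 0], [0.06, 0.002, 0, 0.11, 0], [0.06, 0.002, 0, 0.122, 0], [0.06, 0.002, 0, 0.122, 0], [0.03, 0.002, 0, 0.122, 0], [0.01, 0.002, 0, 0.122, 0], [0.01, 0.002, 0, 0.122, 0], [0.01, 0.002, 0, 0.122, 0], [0.01, 0.002, 0, 0.122, 0]]
  ],
  "newtons": 40
}}

```text
time: 10.35
ee_pos: [0.5776, -0.2467, 0.2849]
orientation: [0.0, 0.775, 0.632, 0.0]
ft_force: [0.5, 0.3, 1.0]
width: 0.245
gripper_force: 40.0
```

Emit:
{"op": "jog_arm", "data": {
  "moves": [
    [[0.01, 0, 0, 0, 0], [0.01, 0, 0, 0, 0], [0.01, 0, 0, 0, 0], [0.01, 0, 0, 0, 0], [0.01, 0, 0, 0, 0], [0.01, 0, 0, -0.002, 0], [0.01, 0, 0, -0.004, 0], [0.01, 0, 0, -0.004, 0], [0.01, 0, 0, -0.004, 0], [0.01, 0, 0, -0.004, 0]]
  ]
}}

```text
time: 11.6
ee_pos: [0.5776, -0.2466, 0.2886]
orientation: [-0.0, 0.775, 0.632, -0.0]
ft_force: [-0.0, 0.3, -1.2]
width: 0.252
gripper_force: 40.0
```

```bash
python3 - <<'E'
from h import *
shot('side','s3');shot('scene','c3')
a=cv2.imread('pics/c3.png')[205:305,135:255]; b=cv2.imread('pics/s3.png')[230:390,240:360]
cv2.imwrite('pics/c3b.png',np.hstack([cv2.resize(x,(400,int(400*x.shape[0]/x.shape[1])),interpolation=2)[:333] if 0 else cv2.resize(x,(400,560 if x is b else 333),interpolation=2)[:560] if x is b else cv2.copyMakeBorder(cv2.resize(x,(400,333),interpolation=2),0,227,0,0,0) for x in (a,b)]))
E
```

```text
(no output)
```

View pics/c3b.png

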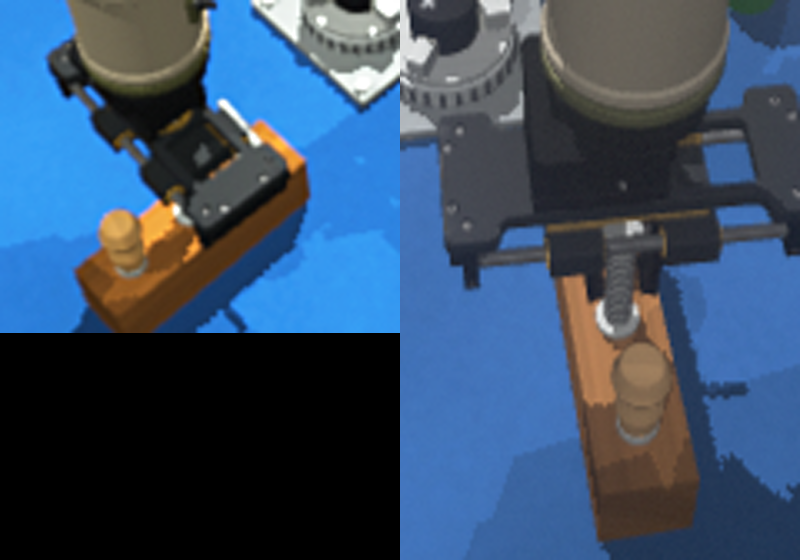

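The fingers seem to bear on the button head at their slanted part: the opening is 22 mm where the body is 16 mm. I'll set it back, go 10 mm lower and regrip.

Emit:
{"op": "jog_arm", "data": {
  "moves": [
    [[0.01, 0, 0, 0.002, 0], [0.01, 0, 0, 0.004, 0], [0.01, 0, 0, 0.0042, 0], [0.05, 0, 0, 0.0042, 0], [0.05, -0.001, 0, 0.0042, 0], [0.05, -0.001, 0, 0.009, 0], [0.05, -0.001, 0, 0.014, 0], [0.01, -0.001, 0, 0.014, 0], [0.01, -0.001, 0, 0.014, 0], [0.01, -0.001, 0, 0.014, 0]]
  ],
  "newtons": 40
}}

```text
time: 12.95
ee_pos: [0.5774, -0.2477, 0.2748]
orientation: [0.0, 0.775, 0.632, 0.0]
ft_force: [-0.7, -0.5, -0.3]
width: 0.32
gripper_force: 0.0
```

Emit:
{"op": "jog_arm", "data": {
  "moves": [
    [[0.01, 0, 0, 0, 0], [0.01, 0, 0, 0, 0], [0.01, 0, 0, 0, 0], [0.01, 0, 0, 0, 0], [0.01, 0, 0, 0, 0], [0.01, 0, 0, 0, 0], [0.01, 0, 0, 0, 0], [0.01, 0, 0, 0, 0], [0.01, 0, 0, 0, 0], [0.01, 0, 0, 0, 0]]
  ]
}}

```text
time: 14.2
ee_pos: [0.5774, -0.2476, 0.2748]
orientation: [0.0, 0.775, 0.632, 0.0]
ft_force: [-1.3, 0.4, 4.0]
width: 0.171
gripper_force: 40.0
```

Now 14.9 mm: the body is properly gripped. Lifting straight up.

Emit:
{"op": "jog_arm", "data": {
  "moves": [
    [[0.01, 0, 0, -0.01, 0], [0.01, 0, 0, -0.025, 0], [0.01, 0, 0, -0.04, 0], [0.01, 0, 0, -0.055, 0], [0.01, 0, 0, -0.07, 0], [0.01, 0, 0, -0.09, 0], [0.01, 0, 0, -0.11, 0], [0.01, 0, 0, -0.13, 0], [0.01, 0, 0, -0.14, 0], [0.01, 0, 0, -0.14, 0]]
  ]
}}

```text
time: 15.45
ee_pos: [0.5775, -0.2477, 0.4154]
orientation: [0.0, 0.775, 0.632, 0.0]
ft_force: [0.7, 0.1, -1.6]
width: 0.179
gripper_force: 40.0
```

```bash
python3 - <<'E'
from h import *
st=bot.read_state();M=rot(st['orientation']);p=st['ee_pos'];print(p,st['ft_force'],st['width'])
print(M.T@(np.array([.529,.007,p[2]])-p))
E
```

```text
[ 0.57747337 -0.24770328  0.41542525] [ 0.65458875  0.11504795 -1.59872644] 0.17912642304047577
[ 2.39670545e-01 -9.89012041e-02 -9.42074498e-05]
```

Emit:
{"op": "jog_arm", "data": {
  "moves": [
    [[0.01, 0.02, -0.008, 0, 0], [0.01, 0.055, -0.022, 0, 0], [0.01, 0.09, -0.037, 0, 0], [0.01, 0.13, -0.054, 0, 0], [0.01, 0.17, -0.07, 0, 0], [0.01, 0.205, -0.084, 0.01, 0], [0.01, 0.23, -0.095, 0.03, 0], [0.01, 0.24, -0.099, 0.045, 0], [0.01, 0.24, -0.099, 0.05, 0], [0.01, 0.24, -0.099, 0.05, 0]]
  ]
}}

```text
time: 16.7
ee_pos: [0.5291, 0.006, 0.3646]
orientation: [0.0, 0.776, 0.631, -0.0]
ft_force: [-1.2, 1.1, -1.8]
width: 0.175
gripper_force: 40.0
```

```bash
python3 - <<'E'
from h import *
st=bot.read_state();p=st['ee_pos'];M=rot(st['orientation']);print(p,M.round(4))
shot('side','s4');shot('scene','c4')
for n in('c4','s4'):
    s=load(n)
    print(n,'tip pred',np.round(proj(s,p+M@[0,0,.268]),1),'collar',np.round(proj(s,p+M@[0,0,.213]),1),'mark',np.round(proj(s,(.529,.007,.072)),1))
a=cv2.imread('pics/c4.png')[155:225,205:275]; b=cv2.imread('pics/s4.png')[180:250,215:285]
cv2.imwrite('pics/c4b.png',np.hstack([cv2.resize(x,(400,400),interpolation=2) for x in (a,b)]))
E
```

```text
[0.52909271 0.00601375 0.36463999] [[ 2.037e-01  9.790e-01 -3.000e-04]
 [ 9.790e-01 -2.037e-01 -7.000e-04]
 [-7.000e-04 -1.000e-04 -1.000e+00]]
c4 tip pred [237.  189.6] collar [236.  177.5] mark [237.6 194.5]
s4 tip pred [248.7 223.7] collar [247. 207.] mark [249.3 230.4]
```

View pics/c4b.png

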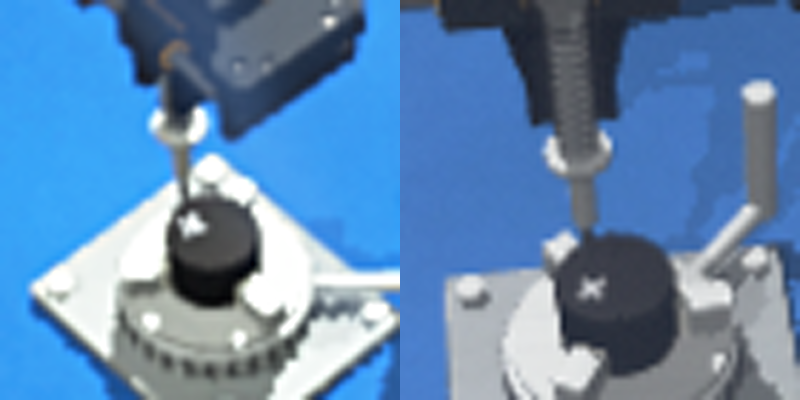

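Both cameras show the punch upright with its tip near the predicted place. The mark is at scene (238.8,194.7) and side (248.8,230.4). I'll lower it and check with the wrist camera.

Emit:
{"op": "jog_arm", "data": {
  "moves": [
    [[0.01, 0, 0, 0.004, 0], [0.01, 0, 0, 0.008, 0], [0.01, 0, 0, 0.012, 0], [0.01, 0, 0, 0.015, 0], [0.01, 0, 0, 0.017, 0], [0.01, 0, 0, 0.018, 0], [0.01, 0, 0, 0.018, 0], [0.01, 0, 0, 0.018, 0], [0.01, 0, 0, 0.018, 0], [0.01, 0, 0, 0.018, 0]]
  ]
}}

```text
time: 18.05
ee_pos: [0.5289, 0.0074, 0.3468]
orientation: [-0.0, 0.775, 0.632, 0.0]
ft_force: [0.5, -0.0, -1.6]
width: 0.176
gripper_force: 40.0
```

```bash
python3 - <<'E'
from h import *
st=bot.read_state();p=st['ee_pos'];M=rot(st['orientation']);print(p,st['ft_force'])
shot('side','s5');shot('scene','c5');shot('wrist','w5')
for n in('c5','s5','w5'):
    s=load(n);print(n,'tip pred',np.round(proj(s,p+M@[0,0,.268]),1),'collar',np.round(proj(s,p+M@[0,0,.213]),1),'mark',np.round(proj(s,(.5297,.0065,.072)),1))
def cr(n,u,v,h,f): 
    s=cv2.imread(f'pics/{n}.png')[v-h:v+h,u-h:u+h]; return cv2.resize(s,(f,f),interpolation=2)
w=cr('w5',280,200,40,400)
cv2.imwrite('pics/c5b.png',np.hstack([w,np.vstack([cr('c5',238,190,20,200),cr('s5',249,225,20,200)]), np.vstack([cr('c5',238,190,20,200)//2,cr('s5',249,225,20,200)//2])*0+np.uint8(np.clip(np.vstack([cr('c5',238,190,20,200),cr('s5',249,225,20,200)]).astype(float)*3,0,255))]))
E
```

```text
[0.52892186 0.00742629 0.3467748 ] [ 0.48528878 -0.00852273 -1.63501291]
c5 tip pred [237.6 193. ] collar [236.6 181.1] mark [237.7 194.8]
s5 tip pred [249.  228.4] collar [247.4 212.1] mark [249.6 230.5]
w5 tip pred [281.  214.2] collar [281.2 241.1] mark [282.1 212.5]
```

View pics/c5b.png

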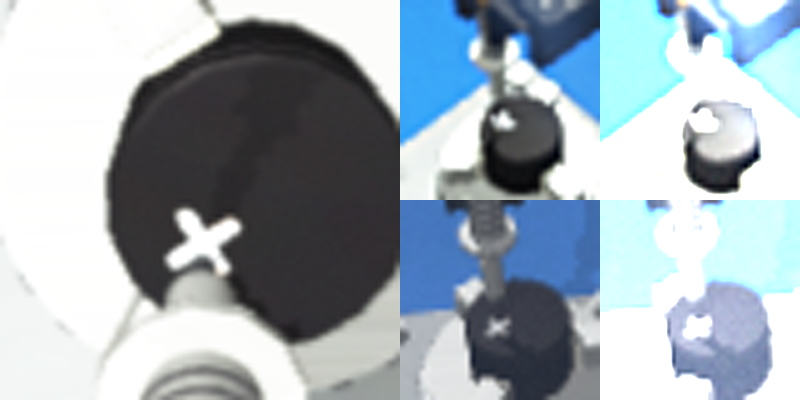

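```bash
python3 - <<'E'
from h import *
s=load('w5');st=bot.read_state();p=st['ee_pos'];M=rot(st['orientation']);tip=p+M@[0,0,.268]
m=atz(s,280.6,208,.072);print('mark',m,'tip pred',tip,'tool corr',M.T@(m-tip))
t=atz(s,281,214,tip[2]);print('tip seen',t,'corr',M.T@(m-t))
print('px/mm: tip at mark ->',proj(s,m),proj(s,m+M@[.003,0,0]))
for n,u,v,tu,tv in [('c5',238.7,194,0,0),('s5',248.6,230.2,0,0)]:
    q=atz(load(n),u,v,.072);print(n,q,M.T@(q-tip))
E
```

```text
mark [0.52929545 0.01045026 0.072     ] tip pred [0.52889671 0.0074505  0.0787256 ] tool corr [ 0.00301794 -0.00021505  0.00672585]
tip seen [0.52901417 0.00757063 0.0787256 ] corr [ 0.00287656 -0.00030582  0.00672584]
px/mm: tip at mark -> (np.float64(280.59999999999997), np.float64(208.00000000000003)) (np.float64(280.6037674613851), np.float64(204.3861016293138))
c5 [0.53028093 0.01032263 0.072     ] [0.00309196 0.00077591 0.00672582]
s5 [0.52760452 0.00810724 0.072     ] [ 0.00038169 -0.00139794  0.00672568]
```

The wrist view shows the cross at crop (203,240) and the tip just below it at (205,268). That puts the tip about 2.8 mm short along tool x. Correcting and lowering.

Emit:
{"op": "jog_arm", "data": {
  "moves": [
    [[0.01, 0.001, 0, 0, 0], [0.01, 0.002, 0, 0, 0], [0.01, 0.0028, -0.0002, 0.001, 0], [0.01, 0.0028, -0.0002, 0.002, 0], [0.01, 0.0028, -0.0002, 0.003, 0], [0.01, 0.0028, -0.0002, 0.004, 0], [0.01, 0.0028, -0.0002, 0.005, 0], [0.01, 0.0028, -0.0002, 0.005, 0], [0.01, 0.0028, -0.0002, 0.005, 0], [0.01, 0.0028, -0.0002, 0.005, 0]]
  ]
}}

```text
time: 19.45
ee_pos: [0.5293, 0.0102, 0.3418]
orientation: [-0.0, 0.775, 0.632, 0.0]
ft_force: [-0.3, -0.1, -2.7]
width: 0.174
gripper_force: 40.0
```

```bash
python3 - <<'E'
from h import *
st=bot.read_state();p=st['ee_pos'];M=rot(st['orientation']);print(p,st['ft_force'])
shot('side','s6');shot('scene','c6');shot('wrist','w6');s=load('w6')
tip=p+M@[0,0,.268];print(tip,'tip',proj(s,tip),'mark',proj(s,(.5293,.0104,.072)))
f=[np.mean([bot.read_state()['ft_force'] for _ in range(1)],0)];print(f)
def cr(n,u,v,h,f): 
    s=cv2.imread(f'pics/{n}.png')[v-h:v+h,u-h:u+h]; return cv2.resize(s,(f,f),interpolation=2)
b=np.vstack([cr('c6',238,190,20,300),np.uint8(np.clip(cr('s6',249,225,20,300)*1.8,0,255))])
cv2.imwrite('pics/c6b.png',np.hstack([cv2.copyMakeBorder(cr('w6',280,205,25,500),0,100,0,0,0),b]))
E
```

```text
[0.52929366 0.01020785 0.34178172] [-0.32148295 -0.14990834 -2.68810041]
[0.52932626 0.01024567 0.07378172] tip (np.float64(280.944778669954), np.float64(214.16447491747584)) mark (np.float64(280.8672589982171), np.float64(213.29708565981448))
[array([ 0.55961628, -0.80482402, -1.02462672])]
```

View pics/c6b.png

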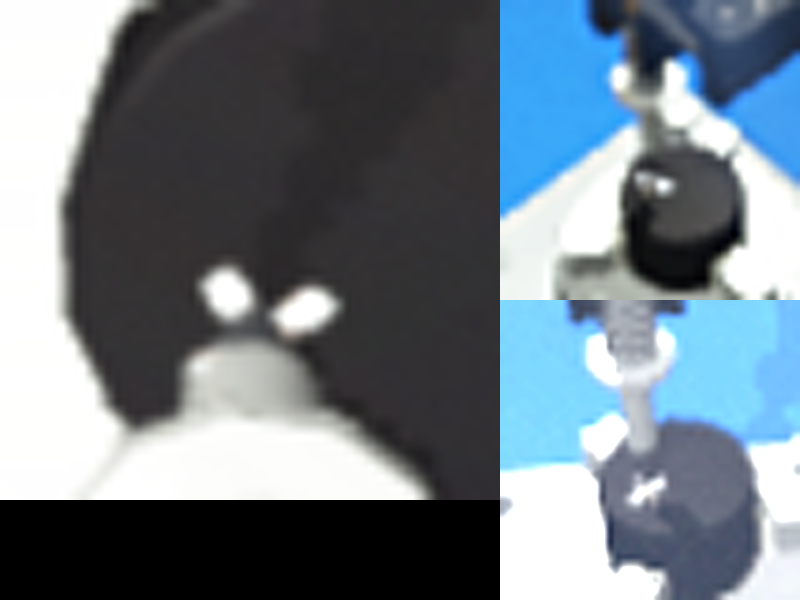

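The tip covers the cross centre, which I extrapolate from the arms to (281.0,213.3) against a predicted (280.9,213.3). Pressing to about 7.5 mm.

Emit:
{"op": "jog_arm", "data": {
  "moves": [
    [[0.01, 0, 0, 0.001, 0], [0.01, 0, 0, 0.002, 0], [0.01, 0, 0, 0.003, 0], [0.01, 0, 0, 0.004, 0], [0.01, 0, 0, 0.005, 0], [0.01, 0, 0, 0.006, 0], [0.01, 0, 0, 0.007, 0], [0.01, 0, 0, 0.008, 0], [0.01, 0, 0, 0.009, 0], [0.01, 0, 0, 0.0093, 0]]
  ]
}}

```text
time: 20.85
ee_pos: [0.5293, 0.0102, 0.3324]
orientation: [0.0, 0.775, 0.632, 0.0]
ft_force: [-1.1, -0.4, 1.7]
width: 0.173
gripper_force: 40.0
```

```bash
python3 - <<'E'
from h import *
f=[];z=[]
for _ in range(24):
    cams.read_camera('side');s=bot.read_state();f.append(s['ft_force']);z.append(s['ee_pos'])
print(np.mean(f,0),np.std(f,0),np.mean(z,0),s['orientation'],s['time'],s['width'])
shot('wrist','w7');shot('side','s7')
E
```

```text
[-0.0767662   0.06806773  2.13743926] [0.52471138 0.44309788 0.45236791] [0.52929267 0.01020823 0.33244932] [-7.85402723e-06  7.75237025e-01  6.31670445e-01  5.62679852e-05] 22.05 0.17595972506766847
```

The force rose about 3.4 N, which means the tip is about 8 mm in. Geometry gives 7.5 mm, so both agree on half travel.

```bash
python3 -c "
from cell import bot
print(bot.hand_in())"
```

```text
the job is handed in; nothing more can be done
None
```

The job is handed in: the lever is at its stop with the jaws gripping the cap, and the punch is held upright on the pen cross with its sprung tip about 8 mm of 15 mm in (estimated from wrist force and arm height).

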